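# Stand labware in its matching holders

### The job

Set up the sample station: stand the large media bottle, the small media bottle, the white vial and the slide box each in the shallow white-rimmed holder whose outline matches its footprint, upright and resting flat on the holder's floor inside the lip. Set them down rather than dropping them, let none of them tip over, and leave the timer and the roll of tape where they lie.

Things in the scene. Friction and masses are not known exactly. Their poses are not given: they have to be found in the camera images.
- large_bottle_centre (a point): Large round screw-cap media bottle (clear, pinkish contents, orange cap), 70 mm diameter, 142 mm tall, standing, about 0.3 kg. The point is on its axis half-way up (71 mm above its underside), z up along the axis. The cap, 46 mm diameter, is the top 29 mm (centre of the cap 57 mm above this point) and is the place to grip. Belongs in large_holder_floor.
- small_bottle_centre (a point): Small round screw-cap media bottle (clear, orange cap), 56 mm diameter, 104 mm tall, standing, about 0.2 kg. The point is on its axis half-way up (52 mm above its underside), z up along the axis. The cap, 46 mm diameter, is the top 29 mm, from 23 to 52 mm above this point, and is the place to grip. Belongs in small_holder_floor.
- vial_centre (a point): Small opaque white vial with white cap, 22 mm diameter, 54 mm tall, standing, about 12 g. The point is on its axis half-way up (27 mm above its underside), z up. The 22 mm wide body reaches from the underside to about 42 mm up; the cap above is 18 mm wide. Belongs in vial_holder_floor.
- slide_carton_centre (a point): Blue cardboard slide box standing on its narrow long edge: 32 mm along its own x, 82 mm along its own y, 62 mm tall, about 0.12 kg. The point is at its centre, 31 mm above its underside. Grip it across the 32 mm. Either way round is right. Belongs in slide_holder_floor.
- large_holder_floor (a point): Fixed to the worktop, white plastic lip with a grey floor: the largest round holder, 96 mm outside, recess 86 mm diameter; floor 3 mm above the worktop, surrounded by an upright lip 5 mm wide whose top is 9 mm above the worktop (6 mm above the floor). The point is the centre of the floor's top, z up.
- small_holder_floor (a point): Fixed to the worktop, white plastic lip with a grey floor: the middle-sized round holder, 82 mm outside, recess 72 mm diameter; floor 3 mm above the worktop, surrounded by an upright lip 5 mm wide whose top is 9 mm above the worktop (6 mm above the floor). The point is the centre of the floor's top, z up.
- vial_holder_floor (a point): Fixed to the worktop, white plastic lip with a grey floor: the smallest round holder, 48 mm outside, recess 38 mm diameter; floor 3 mm above the worktop, surrounded by an upright lip 5 mm wide whose top is 9 mm above the worktop (6 mm above the floor). The point is the centre of the floor's top, z up.
- slide_holder_floor (a point): Fixed to the worktop, white plastic lip with a grey floor: the rectangular holder, 58 x 108 mm outside, recess 48 mm along its own x and 98 mm along its own y; floor 3 mm above the worktop, surrounded by an upright lip 5 mm wide whose top is 9 mm above the worktop (6 mm above the floor). The point is the centre of the floor's top, z up.
- bench_timer_centre (a point): Bystander: square bench timer lying face up, 66 x 66 x 17 mm, loose; leave it alone. The point is its centre.
- tape_centre (a point): Bystander: small yellow roll of tape lying flat, 54 mm diameter, 13 mm tall, loose; leave it alone. The point is its centre.

How it is judged:
By the outcome, as a careful person would: the job done as asked, in the order asked, and still so for the second after the job is handed in, with the robot touching nothing.
It also fails if it takes over 131 s, if anything falls off the work surface, if the arm or the gripper's body presses on something with over 40 N, if the wrist force passes 120 N, or if a joint passes its speed limit or range.

### The arm

A 6-joint arm with a two-finger parallel gripper is mounted at the origin on a cart in front of the work surface, level with it; the furniture and walls round the work are solid. World frame = base frame: x ahead of the robot, y to its left, z up, the work surface at z = 0. Lengths are in m, angles in degrees, forces in N, time in s.
With the tool pointing down it reaches from about 0.325 to 0.85 m from the base axis. Payload 15.5 kg.
Tool frame: the origin (TCP) lies midway between the tips of the shut fingers; the grasp point (between the pads) lies 19 mm behind it; y points along the fingers, x is the direction in which the jaws open and shut, and the axes are right-handed (so a half turn about y gives the same grasp; the last joint's range is limited). The gripper opens to 91 mm and grips with 3 to 60 N. Pads are 32 mm wide; open, the fingers measure 118 mm over their backs; the gripper's body (76 mm by 178 mm) begins 60 mm behind the grasp point.
Start: joints at [-72.909, 28.281, 77.091, -0, 74.628, -5.472], TCP at [0.24, -0.577, 0.214] pointing down, gripper open.
Joint ranges: [-166.48, 166.48], [-47.26, 123.95], [12.59, 153.08], [-70.14, 250.14], [6.76, 159.57], [-176.63, 176.63]. Speed limits (degrees/s): [108.29, 108.29, 147.25, 172.46, 172.46, 172.46].

### API

Orientations are given as a 3x3 rotation matrix whose columns are the frame's x, y, z axes.
In Python, from bench import ctrl gives the robot as it stands. The module is installed in compiled form; this text tells all that it offers. Calls block until the motion is done:
- ctrl.goto(position, orientation): joint-space move of the TCP to a pose.
- ctrl.move_l(position, vel=0.15, ori=None, contact_N=None): straight line of the TCP; ori=None keeps the orientation; vel is the mean speed in m/s. With contact_N (N) it stops when the force on the tool has changed by that much, and returns True; else False.
- ctrl.movej(angles): joint-space move.
- ctrl.command_gripper(opening): opening from 0.0 (shut) to 1.0 (fully open); the grip force is fixed at half the most; returns when the fingers have stopped.
- ctrl.sleep(seconds).
- ctrl.ik(position, orientation): joint angles nearest the present ones, or None.
- ctrl.read_camera(name): name is "scene" or "top" or "wrist"; returns the picture (384x512x3 uint8, blue, green, red); there is no depth.
- ctrl.camera_params(name): a dict with "fx", "fy", "cx", "cy" (pixels), "D" ([k1, k2, p1, p2, k3] as OpenCV has them; the pictures are not rectified), "pose" (4x4, takes a point from camera to world coordinates); the wrist camera has in their place "T_tool_cam" (4x4, takes a point from camera to tool coordinates, whose origin is the TCP and whose axes are the tool frame's). Camera axes: x right, y up, looking along -z (the intrinsics and any distortion apply to the point x, -y, -z); pixel columns grow to the right and rows downward; lengths in m; the calibration is good to about 2 mm. A picture is of the moment at which its call begins: read the wrist's pose just before it. camera_params takes no time and is no camera call.
A pose or a line that the arm cannot do raises ctrl.MotionError and nothing moves.
- ctrl.sign_off(): hands the job in, once; it reports no verdict.
Readings, each from a call of its own:
- ctrl.current_t(): time.
- ctrl.current_q(): joint angles.
- ctrl.current_dq(): joint speeds.
- ctrl.current_effort(): joint torques, N m.
- ctrl.current_tool_pos(): TCP position.
- ctrl.current_eef_rot(): TCP orientation.
- ctrl.current_contact_force(): force on the tool from outside, world axes, zero at the start.
- ctrl.current_wrist_torque(): the same for the moment, N m.
- ctrl.current_grip_width(): opening from 0.0 (shut) to 1.0 (fully open).
Only numpy, scipy, OpenCV 4.12 (cv2) and the standard library are available. Lean on these libraries where they do the work, as an engineer would, in place of code of your own. Each camera call takes 0.05 s, during which the arm holds its last target.

## Working session

There is one attempt and no reset: what is moved stays moved. The work goes in short steps, each a Python script; the robot and the scene stay as the last script left them, time stands still between calls to the robot, and variables do not carry over. Pictures are saved under pics/ and viewed, and the job is handed in when it is done.

```bash
mkdir -p pics; python3 - <<'E'
from bench import ctrl
import cv2,numpy as np
np.set_printoptions(precision=4,suppress=True)
for n in ["scene","top","wrist"]:
    cv2.imwrite(f"pics/{n}0.png",ctrl.read_camera(n)); print(n,ctrl.camera_params(n))
print(ctrl.current_t(),ctrl.current_tool_pos(),ctrl.current_eef_rot(),ctrl.current_grip_width())
E
```

```text
scene {'fx': 482.17210264319937, 'fy': 482.17210264319937, 'cx': 252.4225364363421, 'cy': 193.03742731860828, 'D': array([0.0658, 0.    , 0.    , 0.    , 0.    ]), 'pose': array([[-0.9857, -0.146 ,  0.0845,  0.6122],
       [ 0.1682, -0.8863,  0.4314,  0.6383],
       [ 0.012 ,  0.4394,  0.8982,  1.3967],
       [ 0.    ,  0.    ,  0.    ,  1.    ]])}
top {'fx': 458.5940293538809, 'fy': 458.5940293538809, 'cx': 253.7236944277039, 'cy': 199.31078282299168, 'D': array([-0.1572,  0.    ,  0.    ,  0.    ,  0.    ]), 'pose': array([[-0.3214,  0.8592, -0.3981, -0.1437],
       [-0.9469, -0.2867,  0.1458,  0.2149],
       [ 0.0111,  0.4238,  0.9057,  1.5095],
       [ 0.    ,  0.    ,  0.    ,  1.    ]])}
wrist {'fx': 300.20867953467587, 'fy': 300.20867953467587, 'cx': 255.25313268294383, 'cy': 190.1585421641618, 'D': array([-0.0448,  0.    ,  0.    ,  0.    ,  0.    ]), 'T_tool_cam': array([[ 1.    ,  0.0001,  0.0005, -0.0002],
       [ 0.0005,  0.2413, -0.9704, -0.1715],
       [-0.0002,  0.9704,  0.2413,  0.068 ],
       [ 0.    ,  0.    ,  0.    ,  1.    ]])}
0.15 [ 0.2398 -0.5769  0.2135] [[ 0.3837 -0.0002  0.9234]
 [-0.9234  0.0009  0.3837]
 [-0.0009 -1.      0.0001]] 0.9976971457895175
```

View pics/scene0.png

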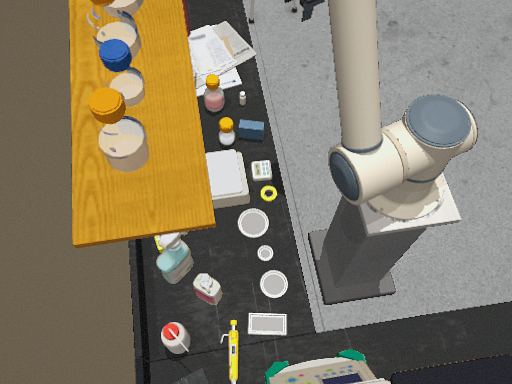

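View pics/top0.png

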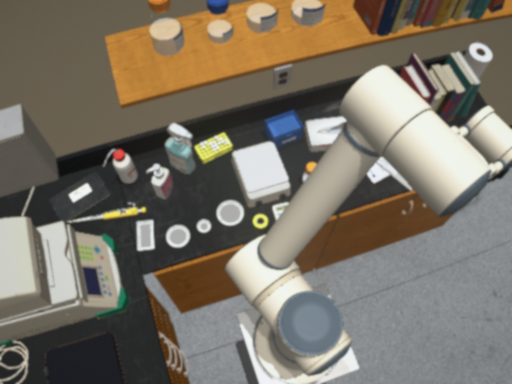

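View pics/wrist0.png

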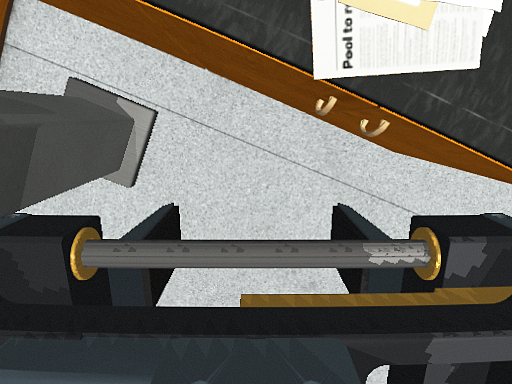

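The scene view shows everything. The large bottle is at (213,93), small bottle (227,131), vial (242,98), carton (251,130), timer (262,170) and tape (268,193). The holders are at (253,222) large, (265,253) vial, (274,284) small and (267,324) rectangular. In the top view the arm hides the objects. I'll zoom in and cast rays.

```bash
cat > h.py <<'E'
import cv2,numpy as np
np.set_printoptions(precision=4,suppress=True)
def ray(p,uv,pose):
    K=np.array([[p['fx'],0,p['cx']],[0,p['fy'],p['cy']],[0,0,1]])
    q=cv2.undistortPoints(np.array([[uv]],float),K,np.array(p['D'],float))[0,0]
    d=pose[:3,:3]@np.array([q[0],-q[1],-1.0]); return pose[:3,3],d
def onplane(p,uv,z,pose=None):
    o,d=ray(p,uv,p['pose'] if pose is None else pose); return o+d*(z-o[2])/d[2]
def proj(p,X,pose=None):
    P=p['pose'] if pose is None else pose
    c=P[:3,:3].T@(np.asarray(X,float)-P[:3,3])
    K=np.array([[p['fx'],0,p['cx']],[0,p['fy'],p['cy']],[0,0,1]])
    return cv2.projectPoints(np.array([[c[0],-c[1],-c[2]]]),np.zeros(3),np.zeros(3),K,np.array(p['D'],float))[0][0,0]
def wpose(p,pos,rot):
    T=np.eye(4);T[:3,:3]=rot;T[:3,3]=pos; return T@p['T_tool_cam']
E
python3 - <<'E'
from bench import ctrl
from h import *
im=cv2.imread('pics/scene0.png')
cv2.imwrite('pics/s_a.png',cv2.resize(im[60:210,180:300],None,fx=4.9,fy=4,interpolation=cv2.INTER_CUBIC)[:600])
cv2.imwrite('pics/s_b.png',cv2.resize(im[190:340,190:310],None,fx=4,fy=4,interpolation=cv2.INTER_CUBIC))
p=ctrl.camera_params('scene')
for n,uv,z in [('large',(213,80),.142),('small',(227,124),.104),('vial',(242,95),.054),('carton',(252,126),.062),('timer',(262,170),.017),('tape',(268,193),.013),('Lh',(253,222),.009),('Vh',(265,253),.009),('Sh',(274,284),.009),('Rh',(267,324),.009),('edge1',(262,100),0),('edge2',(310,320),0),('box',(245,180),.06),('shelfcorner',(213,222),.3),('sh',(213,222),.45)]:
    print(n,onplane(p,uv,z))
E
```

```text
large [ 0.5518 -0.3887  0.142 ]
small [ 0.5294 -0.2383  0.104 ]
vial [ 0.4581 -0.3815  0.054 ]
carton [ 0.4465 -0.2459  0.062 ]
timer [ 0.4374 -0.1017  0.017 ]
tape [ 0.4328 -0.0183  0.013 ]
Lh [0.4967 0.0711 0.009 ]
Vh [0.478  0.1766 0.009 ]
Sh [0.4691 0.2744 0.009 ]
Rh [0.5102 0.3834 0.009 ]
edge1 [ 0.3852 -0.3897  0.    ]
edge2 [0.3867 0.3909 0.    ]
box [ 0.5016 -0.0522  0.06  ]
shelfcorner [0.6178 0.1739 0.3   ]
sh [0.617  0.2374 0.45  ]
```

View pics/s_a.png

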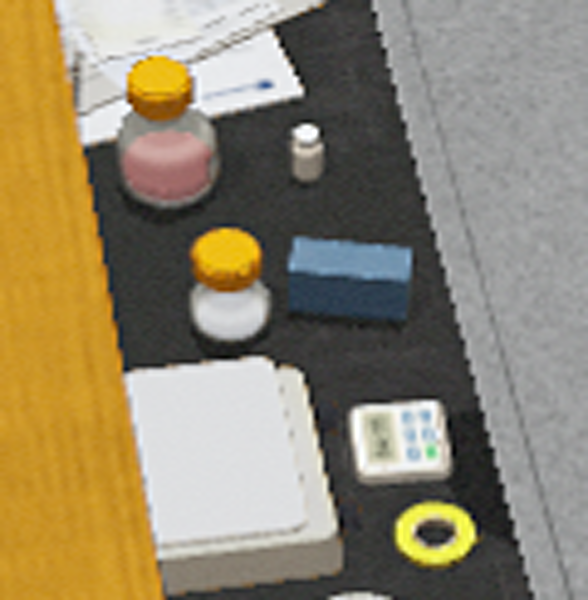

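View pics/s_b.png

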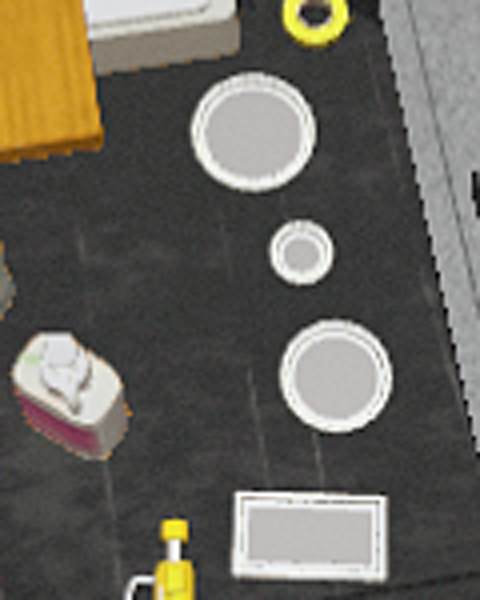

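The zoom confirms the layout: two orange caps, a vial, a carton with its long side roughly along world x, and four holders in free space. The shelf edge overhangs near x≈0.62. I need its height, so I'll triangulate its corner and the white box.

```bash
python3 - <<'E'
from bench import ctrl
from h import *
im=cv2.imread('pics/top0.png')
cv2.imwrite('pics/t_a.png',cv2.resize(im[60:260,90:350],None,fx=3,fy=3,interpolation=cv2.INTER_CUBIC))
s=ctrl.camera_params('scene');t=ctrl.camera_params('top')
def tri(a,b):
    o1,d1=ray(s,a,s['pose']);o2,d2=ray(t,b,t['pose'])
    k=np.linalg.lstsq(np.c_[d1,-d2],o2-o1,rcond=None)[0]
    p,q=o1+k[0]*d1,o2+k[1]*d2
    return (p+q)/2,np.linalg.norm(p-q)
print('shelf',tri((214,222),(122,103)),tri((213,215),(122,95)))
print('box fl corner',tri((249,197),(291,183)))
E
```

```text
shelf (array([0.6154, 0.2954, 0.5901]), np.float64(0.003473109310629034)) (array([0.6165, 0.2905, 0.6159]), np.float64(0.008340887552309587))
box fl corner (array([ 0.5146, -0.1151, -0.0317]), np.float64(0.1534117978716862))
```

View pics/t_a.png

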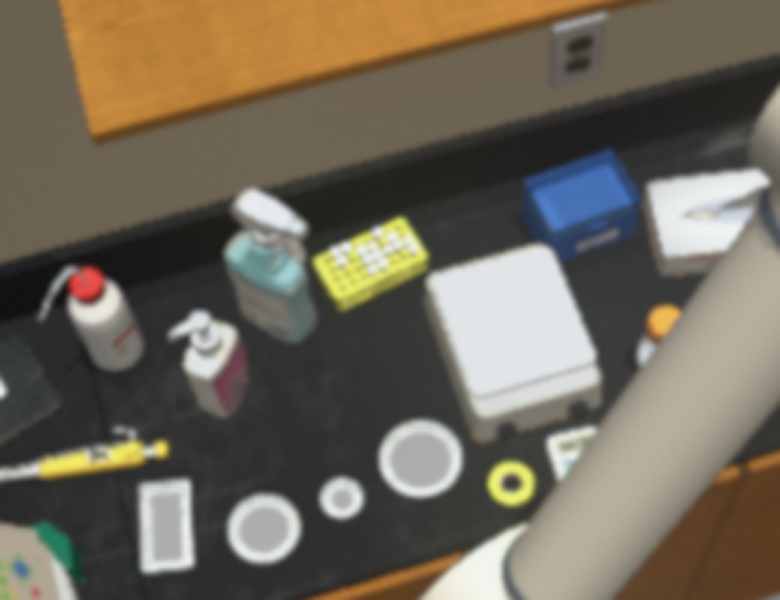

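The shelf is about 0.59 m up at x > 0.616, so the wrist must stay low and x ≤ 0.55 there. Next I'll take wrist-camera views above the objects and above the holders.

```bash
cat >> h.py <<'E'
import pickle
def R(zdir_deg):
    a=np.radians(zdir_deg); z=np.array([np.cos(a),np.sin(a),0]); y=np.array([0,0,-1.]); x=np.cross(y,z)
    return np.c_[x,y,z]
def snap(ctrl,name):
    p=ctrl.camera_params('wrist'); P=wpose(p,ctrl.current_tool_pos(),ctrl.current_eef_rot())
    im=ctrl.read_camera('wrist'); cv2.imwrite(f'pics/{name}.png',im); pickle.dump((p,P),open(f'pics/{name}.pkl','wb')); return im,p,P
E
python3 - <<'E'
from bench import ctrl
from h import *
t=ctrl.current_t()
ctrl.goto([.40,-.3,.25],R(0)); snap(ctrl,'w1'); print(ctrl.current_t()-t, ctrl.current_q())
cv2.imwrite('pics/top1.png',ctrl.read_camera('top'))
ctrl.goto([.40,.2,.25],R(0)); snap(ctrl,'w2'); print(ctrl.current_t(), ctrl.current_q())
E
```

```text
1.2750000000000001 [-43.8005  16.0819  91.3276  -0.0106  72.587   46.2289]
3.3417 [ 18.8136  11.5754  97.7769  -0.008   70.645  108.8808]
```

View pics/w1.png

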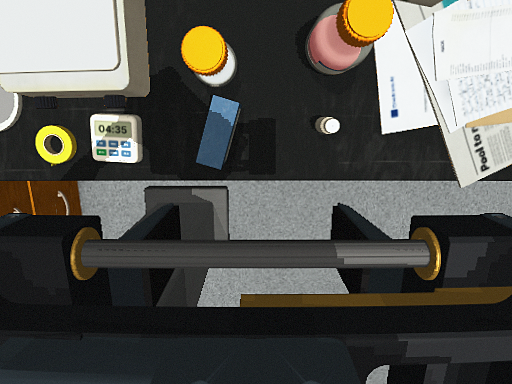

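View pics/w2.png

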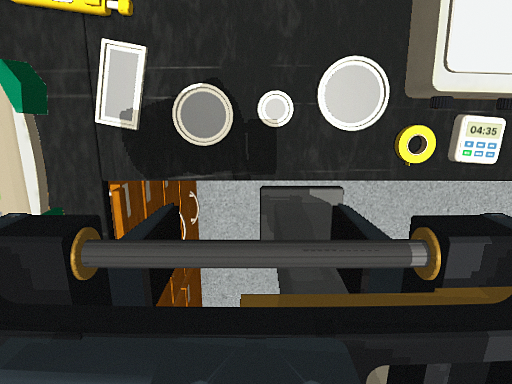

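Wrist view w1 shows the caps at (205,50) and (367,18), the vial at (327,125) and the carton top around (219,132). View w2 shows the holders at (353,93) large, (275,108) vial, (203,113) small and (121,84) rectangular. All are clear of obstruction. Now I'll segment them.

```bash
python3 - <<'E'
from bench import ctrl
from h import *
def load(n): return cv2.imread(f'pics/{n}.png'),*pickle.load(open(f'pics/{n}.pkl','rb'))
out={}
im,p,P=load('w2'); hsv=cv2.cvtColor(im,cv2.COLOR_BGR2HSV)
m=((hsv[...,1]<60)&(hsv[...,2]>90)).astype(np.uint8); m[160:]=0
cs,_=cv2.findContours(m,cv2.RETR_EXTERNAL,cv2.CHAIN_APPROX_NONE)
def world(c,z,p,P): return np.array([onplane(p,q,z,P)[:2] for q in c.reshape(-1,2).astype(float)],np.float32)
for c in cs:
    if cv2.contourArea(c)<300: continue
    w=world(c,.009,p,P); (cx,cy),(a,b),ang=cv2.minAreaRect(w)
    print('w2',cv2.boundingRect(c),'rect',np.round([cx,cy,a,b,ang],4),'circ',cv2.fitEllipse(w)[:2])
# scene
sp=ctrl.camera_params('scene'); im=cv2.imread('pics/scene0.png'); hsv=cv2.cvtColor(im,cv2.COLOR_BGR2HSV)
m=((hsv[...,1]<60)&(hsv[...,2]>110)).astype(np.uint8)
cs,_=cv2.findContours(m,cv2.RETR_EXTERNAL,cv2.CHAIN_APPROX_NONE)
for c in cs:
    x,y,w_,h_=cv2.boundingRect(c)
    if cv2.contourArea(c)<80 or x<225 or x>300 or y<200: continue
    w=world(c,.009,sp,sp['pose']); (cx,cy),(a,b),ang=cv2.minAreaRect(w)
    print('sc',(x,y,w_,h_),'rect',np.round([cx,cy,a,b,ang],4))
# objects w1
im,p,P=load('w1'); hsv=cv2.cvtColor(im,cv2.COLOR_BGR2HSV)
m=((hsv[...,0]>8)&(hsv[...,0]<25)&(hsv[...,1]>150)&(hsv[...,2]>225)).astype(np.uint8); m[110:]=0
cv2.imwrite('pics/m_cap.png',m*255)
m=((hsv[...,0]>95)&(hsv[...,0]<125)&(hsv[...,1]>70)&(hsv[...,2]>60)).astype(np.uint8);m[185:]=0;m[:,:185]=0;m[:,250:]=0
c=max(cv2.findContours(m,0,cv2.CHAIN_APPROX_NONE)[0],key=cv2.contourArea)
print('carton px',cv2.minAreaRect(c),hsv[110:116,220],hsv[110,228:240])
w=world(c,.062,p,P);print('carton',cv2.minAreaRect(w))
a=cv2.resize(im[0:175,180:300],None,fx=5,fy=3.4,interpolation=cv2.INTER_CUBIC);b=im[0:175,300:420]
cv2.imwrite('pics/w1z.png',cv2.resize(im[0:175,180:405],None,fx=3.4,fy=3.4,interpolation=cv2.INTER_CUBIC))
for n,z in (('Lcap',.142),):
    pass
E
```

```text
w2 (448, 114, 58, 46) rect [ 0.4403 -0.1087  0.0755  0.0621 87.5921] circ ((0.4403756558895111, -0.10813678056001663), (0.06853240728378296, 0.08612977713346481))
w2 (257, 90, 37, 37) rect [0.478  0.1735 0.0465 0.048  0.0241] circ ((0.47781315445899963, 0.173538938164711), (0.046760499477386475, 0.047127991914749146))
w2 (0, 85, 36, 75) rect [ 0.4574  0.5296  0.0521  0.1027 79.0834] circ ((0.4471636116504669, 0.5383363366127014), (0.048352256417274475, 0.10694074630737305))
w2 (172, 83, 61, 63) rect [ 0.4699  0.2713  0.0807  0.081  88.9765] circ ((0.46992695331573486, 0.2709619104862213), (0.08060283213853836, 0.08095559477806091))
w2 (317, 55, 73, 76) rect [ 0.4972  0.0704  0.0953  0.0958 85.3195] circ ((0.49709829688072205, 0.07008186727762222), (0.09509528428316116, 0.09519748389720917))
w2 (95, 38, 53, 92) rect [ 0.509   0.3788  0.0609  0.109  78.5405] circ ((0.5098100304603577, 0.37911558151245117), (0.06664201617240906, 0.13228049874305725))
w2 (405, 0, 107, 99) rect [ 0.5537 -0.0715  0.1227  0.1502  2.3262] circ ((0.5526337027549744, -0.07477238029241562), (0.13401207327842712
[... 167 characters left out ...]
260, 270, 28, 28) rect [ 0.4701  0.2722  0.0803  0.0795 80.5474]
sc (257, 245, 17, 16) rect [ 0.4777  0.1749  0.0475  0.0484 80.5696]
sc (238, 208, 31, 30) rect [ 0.4968  0.072   0.0975  0.0937 80.6223]
carton px ((216.48699951171875, 131.7793426513672), (27.867666244506836, 69.96871948242188), 15.80251407623291) [[103 111 170]
 [104 108 175]
 [102 112 177]
 [103 117  96]
 [101 121  99]
 [107 120  96]] [[103 115 177]
 [102 115 173]
 [104 122 171]
 [103 117 170]
 [104 115 180]
 [103 103 174]
 [105  94 177]
 [102 113 174]
 [104 119 180]
 [106 144  85]
 [ 94  46  39]
 [ 25  39  86]]
carton ((0.4481859505176544, -0.254864901304245), (0.031961627304553986, 0.08203490823507309), 73.39676666259766)
```

View pics/w1z.png

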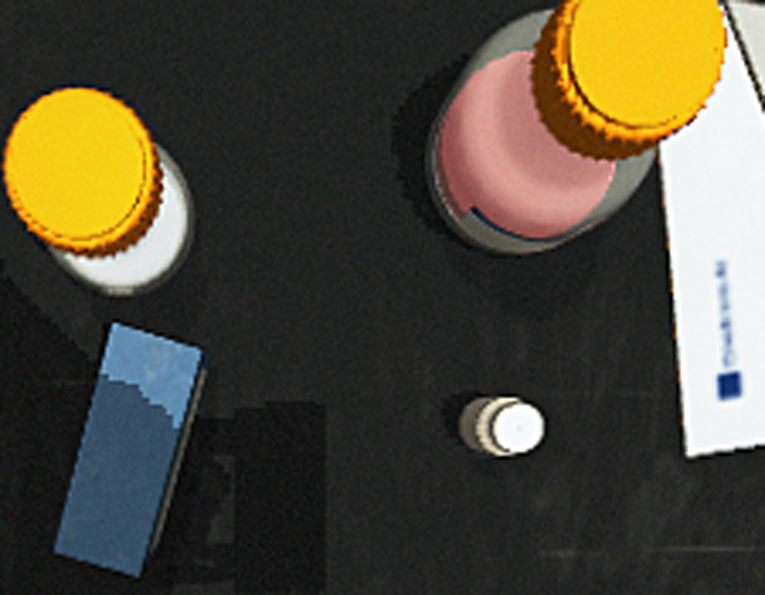

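View pics/m_cap.png

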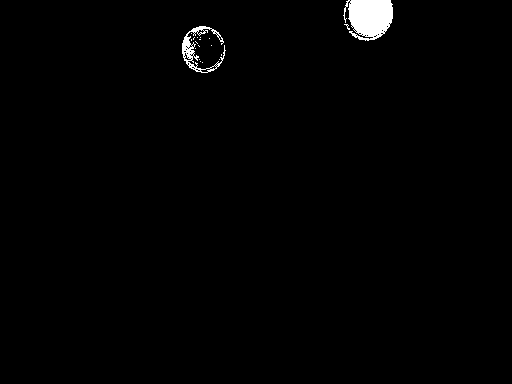

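View pics/top1.png

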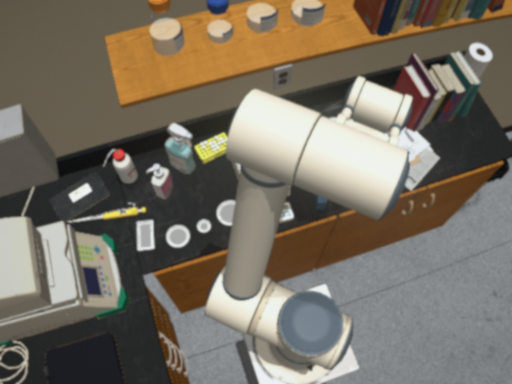

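The holders agree between the wrist and scene cameras within about 2 mm, and the carton fits as 32 x 82 mm. Next are the cap and vial centres, then I'll pick the large bottle.

```bash
cat >> h.py <<'E'
LH=np.array([.497,.0708]);SH=np.array([.470,.2715]);VH=np.array([.478,.1742]);RH=np.array([.5093,.3802])
def go(ctrl,x,y,z,v=.2,**k): return ctrl.move_l([float(x),float(y),float(z)],vel=v,**k)
E
python3 - <<'E'
from bench import ctrl
from h import *
im=cv2.imread('pics/w1.png');p,P=pickle.load(open('pics/w1.pkl','rb'))
hsv=cv2.cvtColor(im,cv2.COLOR_BGR2HSV);print(hsv[48,203],hsv[15,370],hsv[33,346])
m=((hsv[...,0]>15)&(hsv[...,0]<32)&(hsv[...,1]>150)&(hsv[...,2]>235)).astype(np.uint8);m[110:]=0;m[:,:150]=0
m=cv2.morphologyEx(m,cv2.MORPH_OPEN,np.ones((3,3),np.uint8))
for c in cv2.findContours(m,0,cv2.CHAIN_APPROX_NONE)[0]:
    if cv2.contourArea(c)>200: print(cv2.boundingRect(c),cv2.minEnclosingCircle(c))
s=ctrl.camera_params('scene')
for n,uv,z,su in [('large',(370.6,15.6),.142,(212.5,76)),('small',(202.8,48.5),.104,(226.5,122.5)),('vial',(332.6,125.9),.054,(242.5,92.8))]:
    print(n,onplane(p,uv,z,P),onplane(s,su,z))
E
```

```text
[ 25 233 247] [ 24 239 246] [ 14 229  98]
(182, 26, 41, 44) ((202.5869598388672, 47.72463607788086), 22.018863677978516)
(348, 0, 45, 36) ((370.5, 13.642857551574707), 23.79878807067871)
large [ 0.552 -0.399  0.142] [ 0.5512 -0.4051  0.142 ]
small [ 0.5327 -0.2487  0.104 ] [ 0.5302 -0.2443  0.104 ]
vial [ 0.456  -0.3934  0.054 ] [ 0.4549 -0.3904  0.054 ]
```

Large bottle at (0.552, -0.398), small at (0.532, -0.248), vial at (0.456, -0.393). The two views agree to within a few mm. Picking the large bottle.

```bash
python3 - <<'E'
from bench import ctrl
from h import *
ctrl.goto([.45,-.36,.24],R(0))
go(ctrl,.552,-.398,.165); print(ctrl.current_q())
print('contact',go(ctrl,.552,-.398,.112,.08,contact_N=8))
ctrl.command_gripper(0.0); print(ctrl.current_grip_width()*91, ctrl.current_contact_force())
snap(ctrl,'w3'); cv2.imwrite('pics/scene3.png',ctrl.read_camera('scene'))
go(ctrl,.552,-.398,.14,.06); print(ctrl.current_grip_width()*91, ctrl.current_contact_force(),ctrl.current_t())
E
```

```text
[-40.8114  35.2727  71.8127  -0.0059  72.9083  49.1746]
contact False
44.46693355808187 [ 0.3108 -0.784  -0.1083]
44.402104598030256 [-0.617  -1.677  -4.4691] 8.4833
```

View pics/scene3.png

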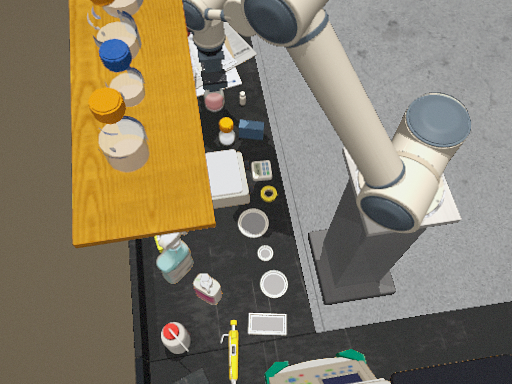

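View pics/w3.png

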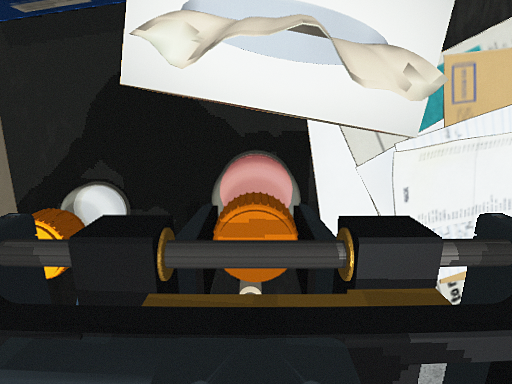

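The grip width of 44 mm and about 4.5 N of weight show the cap is held, and both pictures agree. Carrying it to the large holder.

```bash
python3 - <<'E'
from bench import ctrl
from h import *
go(ctrl,.50,-.39,.225,.12)
go(ctrl,.41,-.28,.225,.2)
go(ctrl,.41,.07,.225,.2)
go(ctrl,*LH,.19,.15); print(ctrl.current_grip_width()*91)
go(ctrl,*LH,.128,.1)
print('contact',go(ctrl,*LH,.111,.02,contact_N=3),ctrl.current_tool_pos(),ctrl.current_contact_force(),ctrl.current_t())
snap(ctrl,'w4'); cv2.imwrite('pics/scene4.png',ctrl.read_camera('scene')[150:350,150:350].repeat(3,0).repeat(3,1))
E
```

```text
44.848137386289416
contact True [0.4971 0.0707 0.115 ] [-0.5563 -0.2558  5.8329] 14.4083
```

View pics/scene4.png

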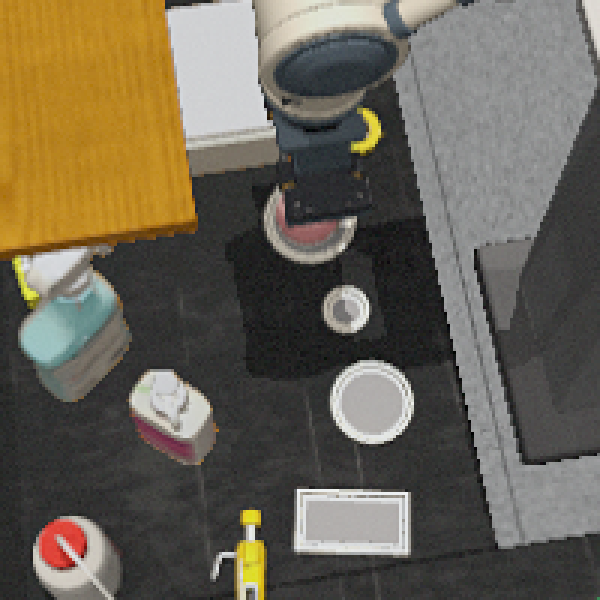

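View pics/w4.png

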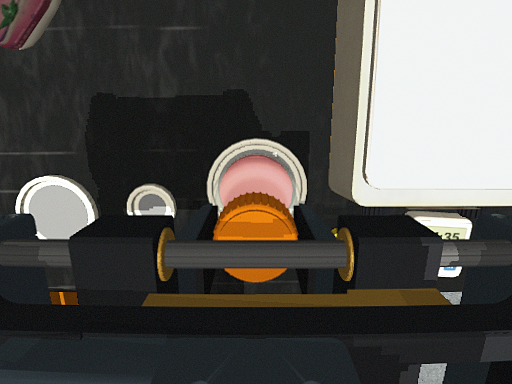

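Contact came at TCP z 0.115, which is 3 mm above the pick height, as expected for the holder floor. The pictures show the bottle inside the ring. Releasing it and fetching the small bottle.

```bash
python3 - <<'E'
from bench import ctrl
from h import *
ctrl.command_gripper(0.85); print(ctrl.current_contact_force())
go(ctrl,*LH,.165,.08); go(ctrl,.44,.05,.225)
snap(ctrl,'w5')
ctrl.goto([.45,-.24,.22],R(0))
ctrl.command_gripper(1.0)
snap(ctrl,'w6')
go(ctrl,.532,-.248,.14)
print('contact',go(ctrl,.532,-.248,.0755,.08,contact_N=8))
ctrl.command_gripper(0.0); print(ctrl.current_grip_width()*91, ctrl.current_contact_force())
go(ctrl,.532,-.248,.1,.06); print(ctrl.current_grip_width()*91, ctrl.current_contact_force(),ctrl.current_t())
snap(ctrl,'w7')
E
```

```text
[ 0.0348  0.5517 -0.5855]
contact False
45.01665155309232 [ 0.5017 -0.0151  0.6568]
45.128064919018925 [-0.4733  0.5169 -2.0819] 21.1917
```

View pics/w5.png

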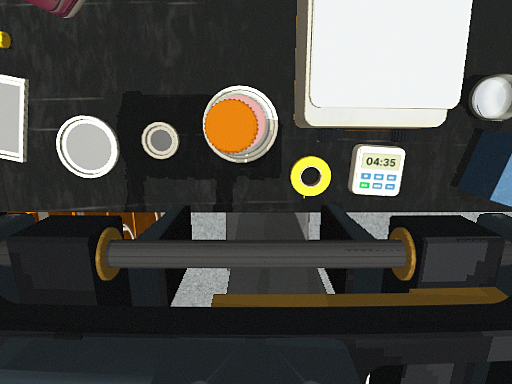

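View pics/w6.png

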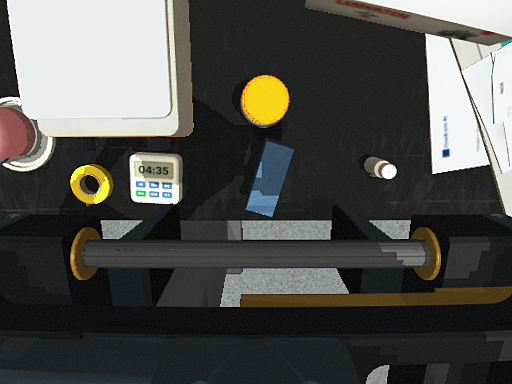

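View pics/w7.png

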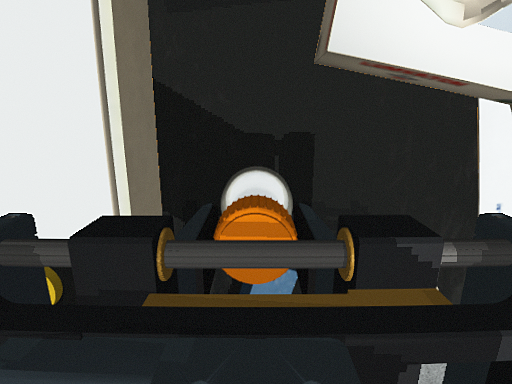

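w5 shows the large bottle upright inside its ring at (240,124), with the tape and timer untouched. w7 shows the small bottle's cap held (45 mm). Placing it.

```bash
python3 - <<'E'
from bench import ctrl
from h import *
S=SH+[0,-.002]
go(ctrl,.50,-.248,.225,.12)
go(ctrl,.405,-.2,.228,.2)
go(ctrl,.405,.25,.228,.22)
go(ctrl,*S,.15,.15)
go(ctrl,*S,.091,.1)
print('contact',go(ctrl,*S,.0745,.02,contact_N=3),ctrl.current_tool_pos(),ctrl.current_contact_force(),ctrl.current_t())
snap(ctrl,'w8')
ctrl.command_gripper(0.85)
go(ctrl,*S,.13,.08); go(ctrl,.41,.2,.24)
snap(ctrl,'w9'); print(ctrl.current_t())
E
```

```text
contact True [0.4699 0.2693 0.0783] [-0.5953 -1.2835  6.7092] 27.55
29.9833
```

View pics/w8.png

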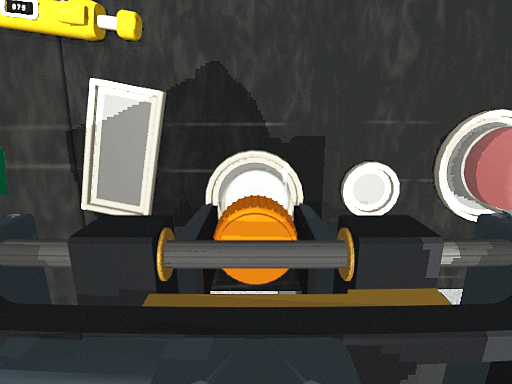

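View pics/w9.png

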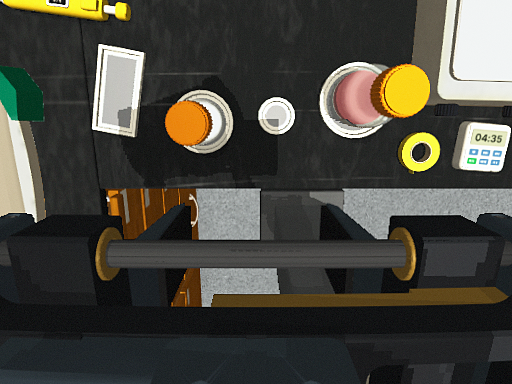

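Both bottles stand inside their rings in w9: small at (202,122), large at (357,100). I'll refine the vial and carton positions from w6, then pick the vial.

```bash
python3 - <<'E'
from h import *
im=cv2.imread('pics/w6.png');p,P=pickle.load(open('pics/w6.pkl','rb'))
hsv=cv2.cvtColor(im,cv2.COLOR_BGR2HSV)
m=((hsv[...,1]<25)&(hsv[...,2]>225)).astype(np.uint8)
m[:,:350]=0;m[:,410:]=0;m[:145]=0;m[195:]=0
c=max(cv2.findContours(m,0,1)[0],key=cv2.contourArea);print(cv2.boundingRect(c),cv2.minEnclosingCircle(c))
print('vial',onplane(p,cv2.minEnclosingCircle(c)[0],.054,P))
m=((hsv[...,0]>95)&(hsv[...,0]<125)&(hsv[...,1]>70)&(hsv[...,2]>60)).astype(np.uint8);m[218:]=0;m[:,:230]=0;m[:,310:]=0;m[:130]=0
c=max(cv2.findContours(m,0,1)[0],key=cv2.contourArea)
w=np.array([onplane(p,q,.062,P)[:2] for q in c.reshape(-1,2).astype(float)],np.float32);print('carton',cv2.boundingRect(c),cv2.minAreaRect(w))
E
```

```text
(382, 165, 14, 14) ((388.73809814453125, 171.26190185546875), 7.441553115844727)
vial [ 0.4565 -0.3928  0.054 ]
carton (245, 140, 49, 77) ((0.44840508699417114, -0.25455203652381897), (0.03265984728932381, 0.0824490338563919), 73.30144500732422)
```

```bash
python3 - <<'E'
from bench import ctrl
from h import *
ctrl.goto([.42,-.36,.2],R(90)); print(ctrl.current_q())
V=(.4565,-.393)
go(ctrl,*V,.09)
print('contact',go(ctrl,*V,.0145,.06,contact_N=5))
ctrl.command_gripper(0.0); print(ctrl.current_grip_width()*91, ctrl.current_contact_force())
snap(ctrl,'w10')
go(ctrl,*V,.06,.06); print(ctrl.current_grip_width()*91, ctrl.current_contact_force(),ctrl.current_t())
go(ctrl,.43,-.3,.21)
go(ctrl,.43,.1742,.21,.22)
go(ctrl,*VH,.2);
snap(ctrl,'w11')
print(ctrl.current_t())
E
```

```text
[-46.7371  23.3503  88.3894   0.0067  68.2665 -46.7532]
contact False
20.200777759042676 [ 0.5631 -0.2804 -0.5624]
20.021184315184136 [ 0.4462  0.2982 -0.5125] 36.4083
40.2
```

View pics/w10.png

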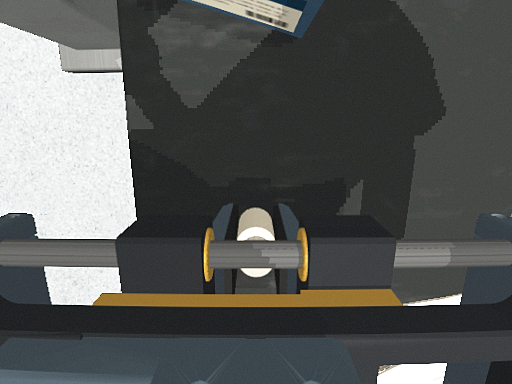

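View pics/w11.png

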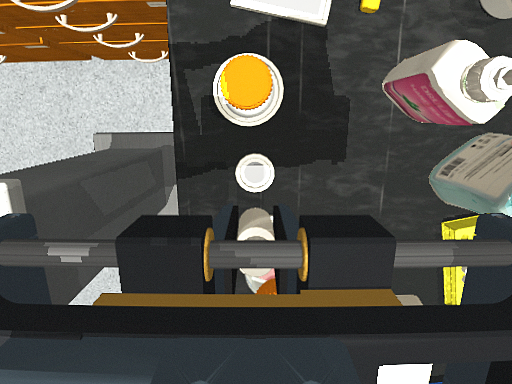

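The vial is held (20 mm) and upright. The vial holder is visible at about (255,173), so I'll use it to check the target in this pose, then lower.

```bash
python3 - <<'E'
from bench import ctrl
from h import *
im=cv2.imread('pics/w11.png');p,P=pickle.load(open('pics/w11.pkl','rb'))
hsv=cv2.cvtColor(im,cv2.COLOR_BGR2HSV)
m=((hsv[...,1]<60)&(hsv[...,2]>90)).astype(np.uint8);m[:,:225]=0;m[:,285:]=0;m[:145]=0;m[200:]=0
c=max(cv2.findContours(m,0,1)[0],key=cv2.contourArea);(cc,r)=cv2.minEnclosingCircle(c);print(cv2.boundingRect(c),cc,onplane(p,cc,.009,P))
T=(VH+onplane(p,cc,.009,P)[:2])/2; print(T)
go(ctrl,*T,.05,.12); go(ctrl,*T,.028,.06)
print('contact',go(ctrl,*T,.0145,.015,contact_N=2),ctrl.current_tool_pos(),ctrl.current_contact_force(),ctrl.current_t())
snap(ctrl,'w12')
E
```

```text
(235, 153, 40, 40) (254.63308715820312, 172.75856018066406) [0.4776 0.1737 0.009 ]
[0.4778 0.1739]
contact True [0.4777 0.1739 0.0173] [-0.4711 -0.9306  8.075 ] 42.8083
```

View pics/w12.png

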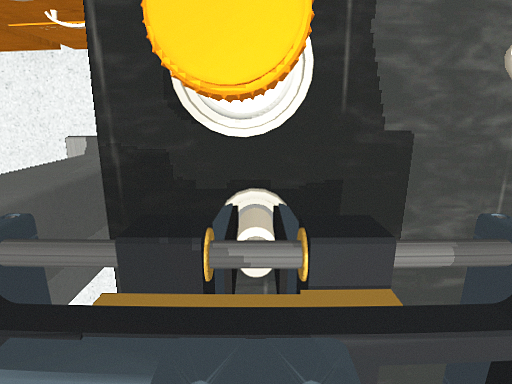

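Contact came at 0.0173, about 3 mm above the pick height, so the vial is on the holder floor inside the lip. Releasing, checking, and then the carton.

```bash
python3 - <<'E'
from bench import ctrl
from h import *
ctrl.command_gripper(0.5); 
x,y,_=ctrl.current_tool_pos()
go(ctrl,x,y,.1,.08); go(ctrl,.44,.15,.21)
snap(ctrl,'w13')
ctrl.goto([.42,-.25,.2],R(-16.65)); ctrl.command_gripper(.8)
C=(.4483,-.2547)
go(ctrl,*C,.1)
print('contact',go(ctrl,*C,.0315,.06,contact_N=6))
ctrl.command_gripper(0.0); print(ctrl.current_grip_width()*91, ctrl.current_contact_force())
go(ctrl,*C,.08,.06); print(ctrl.current_grip_width()*91, ctrl.current_contact_force(),ctrl.current_t())
snap(ctrl,'w14')
E
```

```text
contact False
31.89194324787056 [ 0.1201 -0.3211  0.7167]
31.881493629908274 [ 0.2827  0.8367 -1.676 ] 51.1083
```

View pics/w13.png

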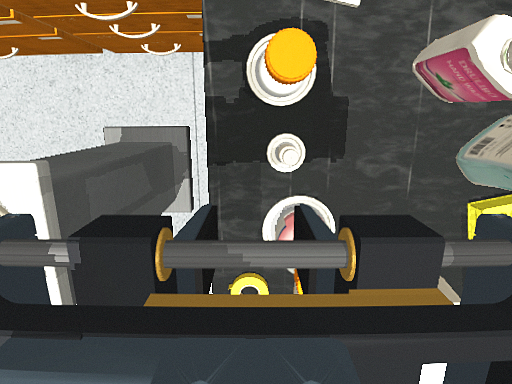

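View pics/w14.png

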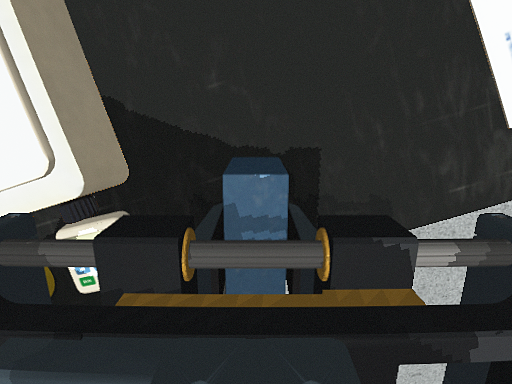

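w13 shows the vial upright in its holder at (286,153), and w14 shows the carton held squarely at 31.9 mm. Taking it to the rectangular holder, with a check view from above.

```bash
python3 - <<'E'
from bench import ctrl
from h import *
go(ctrl,.42,-.23,.215,.15)
go(ctrl,.42,.36,.215,.22,ori=R(-11.4))
im,p,P=snap(ctrl,'w15'); print(ctrl.current_t())
hsv=cv2.cvtColor(im,cv2.COLOR_BGR2HSV)
m=((hsv[...,1]<60)&(hsv[...,2]>90)).astype(np.uint8);m[210:]=0
for c in cv2.findContours(m,0,1)[0]:
    if cv2.contourArea(c)<300: continue
    w=np.array([onplane(p,q,.009,P)[:2] for q in c.reshape(-1,2).astype(float)],np.float32);print(cv2.boundingRect(c),np.round(np.hstack(cv2.minAreaRect(w)),4))
E
```

```text
55.125
(288, 190, 25, 20) [ 0.368   0.3111  0.0301  0.0266 89.5351]
(362, 151, 150, 59) [0.3401 0.1279 0.082  0.1989 0.1418]
(0, 107, 156, 103) [ 0.4808  0.5911  0.2112  0.1317 78.7689]
(285, 82, 56, 69) [ 0.471   0.2781  0.0679  0.0818 82.1   ]
(375, 74, 50, 42) [ 0.476   0.1714  0.0558  0.0479 53.8869]
(199, 55, 51, 93) [ 0.5091  0.3796  0.0583  0.108  79.0146]
(436, 17, 76, 87) [ 0.497   0.0744  0.0948  0.096  88.0879]
(141, 10, 26, 15) [ 0.6199  0.4394  0.0297  0.0143 81.352 ]
(0, 5, 184, 32) [ 0.6292  0.5158  0.2255  0.0184 85.6943]
```

View pics/w15.png

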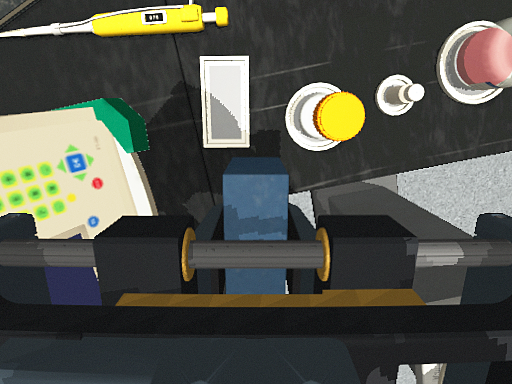

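The rectangular holder at px (225,102) re-measures as (0.5091, 0.3796), short side at 79°, outline 58 x 108 mm. That matches, so I'm placing the carton.

```bash
python3 - <<'E'
from bench import ctrl
from h import *
T=(.5091,.3802)
go(ctrl,*T,.16,.15,ori=R(-11.1)); go(ctrl,*T,.055,.1)
print('contact',go(ctrl,*T,.031,.015,contact_N=3),ctrl.current_tool_pos(),ctrl.current_contact_force(),ctrl.current_t())
snap(ctrl,'w16')
cv2.imwrite('pics/scene16.png',ctrl.read_camera('scene')[150:350,150:350].repeat(3,0).repeat(3,1))
E
```

```text
contact True [0.509  0.3801 0.0344] [-1.1111 -0.8283  7.2772] 58.4167
```

View pics/w16.png

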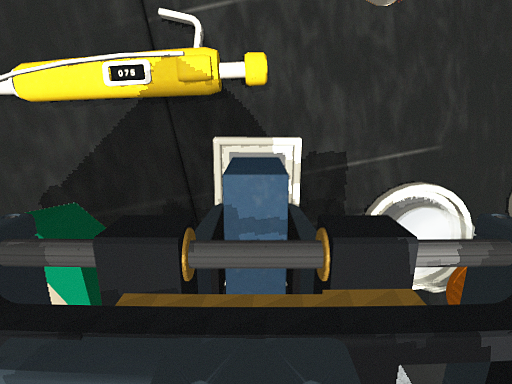

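View pics/scene16.png

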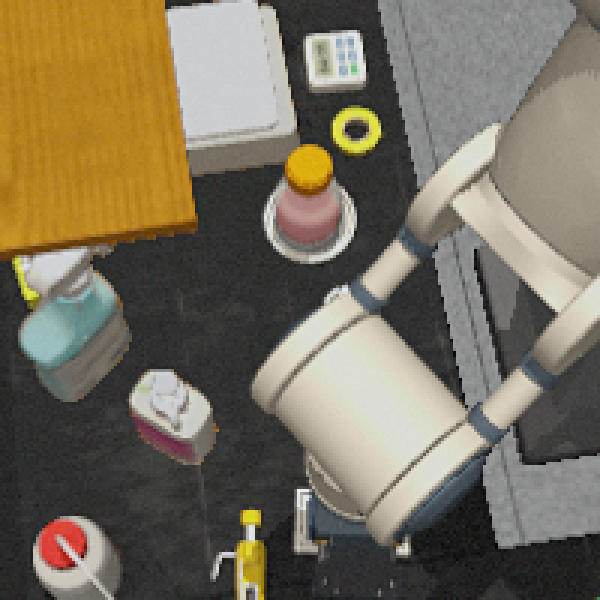

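Contact came at 0.0344, which is 3 mm above the pick height, and the carton sits inside the frame. Releasing it, moving clear and doing a final check.

```bash
python3 - <<'E'
from bench import ctrl
from h import *
ctrl.command_gripper(0.6)
x,y,_=ctrl.current_tool_pos()
go(ctrl,x,y,.14,.08); go(ctrl,.41,.28,.24)
snap(ctrl,'w17')
ctrl.goto([.40,-.3,.25],R(0)); ctrl.sleep(.3)
sc=ctrl.read_camera('scene'); cv2.imwrite('pics/scene17.png',cv2.resize(sc[150:350,190:310],None,fx=4,fy=3,interpolation=cv2.INTER_CUBIC))
print(ctrl.current_t(),ctrl.current_contact_force())
im=cv2.imread('pics/w17.png');p,P=pickle.load(open('pics/w17.pkl','rb'))
hsv=cv2.cvtColor(im,cv2.COLOR_BGR2HSV)
m=((hsv[...,0]>95)&(hsv[...,0]<125)&(hsv[...,1]>70)&(hsv[...,2]>60)).astype(np.uint8);m[205:]=0
c=max(cv2.findContours(m,0,1)[0],key=cv2.contourArea)
w=np.array([onplane(p,q,.065,P)[:2] for q in c.reshape(-1,2).astype(float)],np.float32);print('carton',cv2.boundingRect(c),cv2.minAreaRect(w))
E
```

```text
64.025 [-0.4746 -0.0633  0.4214]
carton (134, 69, 37, 75) ((0.5082995295524597, 0.37719056010246277), (0.03999519348144531, 0.08059287816286087), 78.15985870361328)
```

View pics/w17.png

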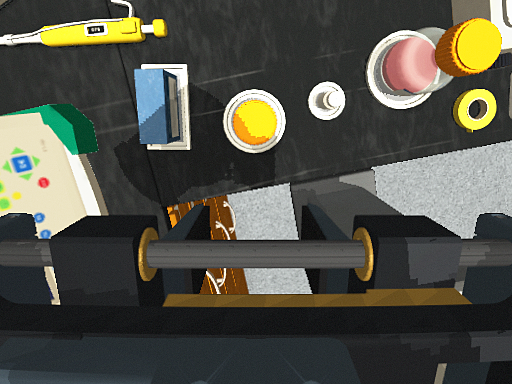

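View pics/scene17.png

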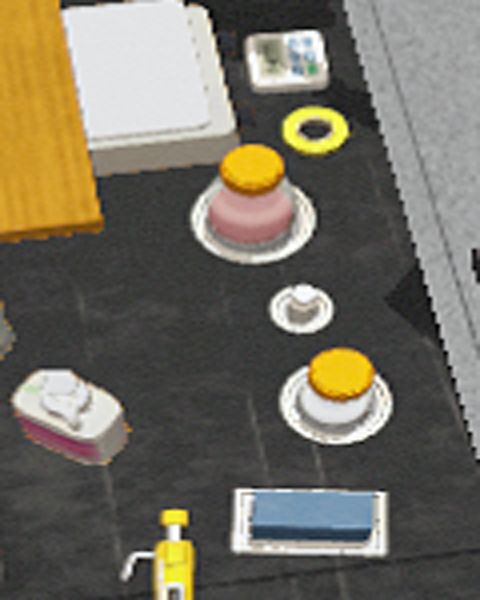

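The final pictures show all four items upright inside their holders: carton, small bottle, vial and large bottle at w17 px (162,105), (254,121), (327,100) and (403,69). The tape and timer look where they were, and the arm is clear.

```bash
python3 - <<'E'
from bench import ctrl
ctrl.sign_off()
E
```

```text
the job is handed in; nothing more can be done
```

The large bottle, small bottle, vial and slide box are each standing upright in their matching holders, placed in that order, and I handed the job in at about 64 s of the 131 s allowed.

- **Placing:** I lowered each item until it touched. Contact came about 3 mm above the height at which I picked it up, which matches the holder floor.
- **Final pictures:** All four are upright inside their lips. The timer and tape look unmoved, judged by eye rather than measured. The gripper was open and clear of everything.
- **Disagreements:** The wrist and scene cameras differed by 1–3 mm on the holders. My hand-read pixel for the large bottle's cap was about 6 mm off in the scene view. The carton's last width read 40 mm instead of 32 mm, most likely because its side face was in the colour mask. None of these affected a grasp or a fit.

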